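# Mount the figure plate on the sloping painting stand

## Task

Mount the plate that carries the two miniature figures on the sloping painting stand: with the plate in the hand, lower it over the shaft and the pin together until it lies flush on the slope; do not drop it on. Then turn the stand's wing clamp clockwise until it stops, so that its finger swings over the plate's edge, and let go. Leave the paint bottle, the cup and the carton standing where they are.

Things in the scene. Friction and masses are not known exactly. Their poses are not given: they have to be found in the camera images.
- plate_hub (a point): Loose figure plate: pale wooden board 120 x 120 x 12 mm, square wooden hub 40 x 40 x 50 mm tall on its middle, 0.3 kg, flat on the table. Point: middle of the hub, 37 mm above the board's underside. z up out of the plate, x and y square to its sides; grip the hub across y. A 19 mm bore runs right through hub and board along z. Two grey figures 33 mm tall are fixed at x -42, y +-42 mm.
- pin_hole (a point): Centre of the plate's 11 mm pin hole at the board's underside: 42 mm from the bore's axis towards the plate's -x, midway between the two figures. It goes through the board.
- stand_face (a point): Fixed plywood stand with a board (186 x 140 mm) sloping 30 degrees, rising away from the robot. Point: on the board's surface at the foot of the shaft. z square to the slope (along shaft), x up the slope, y across. Steel shaft 16 mm thick, 52 mm tall, tapered tip. Plate home: its axes along these axes, plate_hub at x 0, y 0, z 37 mm.
- shaft_tip (a point): Tip of the shaft, 52 mm along z from stand_face.
- pin_tip (a point): Tip of the steel anti-rotation pin, 8 mm thick, 36 mm tall, parallel to the shaft and 42 mm down the slope from it (stand_face x -42, y 0).
- clamp_wing (a point): Dark steel wing of the screw clamp at the upper end of the slope; axis square to the slope at stand_face x 92, y 0 mm. Upright flat bar 50 mm long (its x), 12 mm thick (its y, grip across it), 28 mm tall. Point: the bar's centre, on the turning axis, 66 mm above the sloping surface when open. z: turning axis, away from the slope.
- clamp_finger (a point): Tip, at its underside, of the clamp's flat finger (14 mm wide, 8 mm thick, reaching 50 mm from the axis, fixed to the wing at 43 degrees anticlockwise from the wing's x). Open: it lies across the slope, 17 mm above its surface, clear of the plate. Turned home: it points down the slope, 13 mm above it, over the plate's edge.
- clamp (a joint): Turn of the wing clamp in rad: 0 open, growing clockwise seen from above, stops at 1.5 (finger points down the slope, over the plate). Sinks 2.67 mm per rad. Stays where it is left; needs about 0.06 N m.
- bottle: Bystander: grey paint bottle, 44 mm thick, 115 mm tall, standing; origin at the centre of its underside, z up.
- cup: Bystander: grey open plastic cup, 74 mm wide at the rim, 100 mm tall, standing; origin at the centre of its underside, z up.
- carton: Bystander: small cardboard carton 85 x 85 x 75 mm tall; origin at the centre of its underside, z up.
There are look-alikes about, which are no part of the job. Of the things shaped like the part that bears stand_face, the wooden one is meant.

How it is judged:
On the way, in this order (a step that is already met when the one before it is completed fails the run):
1. the plate, still held in the fingers, is lowered over shaft and pin to within 8 mm of home (x of plate_hub in the frame of stand_face between -0.004 and 0.004 m and y of plate_hub in the frame of stand_face between -0.004 and 0.004 m and angle between the z axis of plate_hub and the z axis of stand_face, either way round below 0.08 rad and angle between the x axis of plate_hub and the x axis of stand_face, either way round below 0.12 rad and z of plate_hub in the frame of stand_face between 0.034 and 0.045 m and contact force between the fingers and plate above 0.5 N), for 0.1 s.
2. the plate is home and the wing clamp is turned to its stop (x of plate_hub in the frame of stand_face between -0.004 and 0.004 m and y of plate_hub in the frame of stand_face between -0.004 and 0.004 m and angle between the z axis of plate_hub and the z axis of stand_face, either way round below 0.08 rad and angle between the x axis of plate_hub and the x axis of stand_face, either way round below 0.12 rad and z of plate_hub in the frame of stand_face between 0.034 and 0.0395 m and value of joint clamp above 1.4 rad), for 0.2 s.
At the end, for the whole second after the job is handed in: The plate lies at rest flush on the slope over shaft and pin (centre within 4 mm across, 2.5 mm in height, square to within 0.08 rad, turned no more than 0.12 rad), the wing clamp is at 1.4 rad or more (its stop is 1.5), and bottle, cup and carton stand upright within 30 mm of where they were (all of step 2 and linear speed of plate below 0.02 m/s and distance of each of bottle, cup, carton from where it was at the start of the episode below 0.03 m and angle between each of bottle, cup, carton's own z axis and vertical below 0.2 rad); the robot touches nothing.
It fails at once if the bottle is knocked over or pushed 30 mm or more (distance of bottle from where it was at the start of the episode above 0.03 m or angle between bottle's own z axis and vertical above 0.5 rad).
It fails at once if the cup is knocked over or pushed 30 mm or more (distance of cup from where it was at the start of the episode above 0.03 m or angle between cup's own z axis and vertical above 0.5 rad).
It fails at once if the carton is knocked over or pushed 30 mm or more (distance of carton from where it was at the start of the episode above 0.03 m or angle between carton's own z axis and vertical above 0.5 rad).
It also fails if it takes over 62 s, if anything falls off the work surface, if the arm or the gripper's body presses on something with over 40 N, if the wrist force passes 120 N, or if a joint passes its speed limit or range.

## Robot

A 6-joint arm with a two-finger parallel gripper is mounted at the origin on the work surface. World frame = base frame: x ahead of the robot, y to its left, z up, the work surface at z = 0. Lengths are in m, angles in rad, forces in N, time in s.
With the tool pointing down it reaches from about 0.35 to 0.975 m from the base axis. Payload 17.4 kg.
Tool frame: the origin (TCP) lies on the front face of the gripper's body, between the roots of the fingers; the fingertips stand tips_ahead ahead of it and the grasp point (between the pads) lies 54 mm ahead of it (tips_ahead is the distance from the TCP to the fingertips, in m); z points along the fingers, y is the line along which they close (so a half turn about z gives the same grasp; the last joint's range is limited). The gripper opens to 85 mm and grips with 20 to 120 N. Pads are 22 mm wide; open, the fingers measure 114 mm over their backs; the gripper's body (76 mm by 85 mm) begins 54 mm behind the grasp point. The pads swing forward as they close: fully open they stand 13 mm farther back than shut.
Start: joints at [1.264, 0.116, 1.442, -0, 1.584, -0.038], TCP at [0.179, 0.651, 0.304] pointing down, gripper open.
Joint ranges: [-2.83, 2.83], [-0.83, 2.19], [0.07, 2.5], [-1.14, 4.28], [0.01, 3], [-2.97, 2.97]. Speed limits (rad/s): [1.89, 1.89, 2.22, 3.14, 3.14, 3.14].

## Interface

Orientations are given as a rotation vector (axis times angle).
In Python, from bench import * gives the robot as it stands. The module is installed in compiled form; this text tells all that it offers.
- The arm moves only by the tool drive_tool, never from a script. Its argument "motion" is a list of rows, each a list of 5 numbers: the shift along the world's x, y, z in mm, then the turn about the world's z in degrees, then the finger opening in mm, from 0 to 85.4. In form: [[x, y, z, spin, hand], ...]. A call has 1 to 20 rows; each row shifts and turns the commanded pose from where the row before left it; what a row does not reach is not made up. A row lasts 1/8 s, in which the tool goes at most 62.5 mm and 10.7 degrees, less where a joint would pass 70% of its speed; a pose out of reach is approached as far as the arm can. A call with a gripper value outside its range is refused whole. The fingers move at their own pace and stop on an object; the grip force is fixed at half the most. Time passes only in rows, so rows that do not move let the fingers close. It gives the time, the measured TCP pose, the force, the opening and the grip force at its end, in the units of the state.
- observe(): the state, without advancing time (a new reading comes with each control period).
- read_camera(name): name is "scene" or "top" or "wrist"; returns a dict with "image" (420x560x3 uint8, red, green, blue), "fov_y" (degrees; the focal length in pixels is half the picture's height over the tangent of half this angle, whatever the lens; pixels are square), "cx", "cy" (the principal point, pixels), "k1" (the pictures are not rectified: a ray, as slopes to the right and down, at radius r is drawn at 1 + k1 r^2 times it, then the intrinsics apply), "extrinsics" (4x4, takes a point from camera to world coordinates). Camera axes: x right, y down, z forward; pixel columns grow to the right and rows downward; lengths in m; the calibration is good to about 2 mm. A picture is of the moment at which its call begins. There is no depth.
- finish_job(): hands the job in; it is judged then, once.
Trained networks look in a picture, given as the dict that the camera call returned (one of the last four; its "shot" number tells which), for a name from the list of things; names that differ only in an ending like _2 or _b are one class to them, and where a whole thing is asked for, a point or a joint stands for the part that bears it (a point fixed in the world has none). Each returns a list of dicts, best first, with "score" (0 to 1); they miss things now and then, are a little off and sometimes report something else, mostly with a low value. They report only what shows in the picture. A call takes as long as a camera call. They do not tell look-alikes from the thing itself.
- boxes_of(picture, name): "box" ([left, top, width, height] as shares, 0 to 1, of the picture: columns of its width, rows of its height, round what is visible of it).
- mark_of(picture, name): "point" ([column, row] as shares, 0 to 1, of the picture: columns of its width, rows of its height: a listed point, or the origin of a listed thing).
The state is a dict: "t": time; "q": joint angles; "qvel": joint speeds; "joint_efforts": joint torques, N m; "tool_pos": TCP position; "tcp_rot": TCP orientation; "wrist_force": force on the tool from outside, world axes, zero at the start; "moment": the same for the moment, N m; "finger_gap": finger opening in m; "grasp_force": force on a finger pad.
Only numpy, scipy, OpenCV 4.12 (cv2) and the standard library are available. Lean on these libraries where they do the work, as an engineer would, in place of code of your own. Each camera call takes 0.05 s, during which the arm holds its last target. There are 200 camera calls.

## Working session

There is one attempt and no reset: what is moved stays moved. The work goes in short steps, Python scripts to look and compute and a tool call to move; the robot and the scene stay as the last step left them, time stands still between calls to the robot, and variables do not carry over. Pictures are saved under pics/ and viewed, at most 10 in all, crops included, and the job is handed in when it is done.

Besides the shell and the picture viewer there is one more tool, called after ">>>" as name(argument=value, ...) on one line, values as JSON. drive_tool: Moves the arm, as the interface text tells. Its arguments: {"type":"object","properties":{"motion":{"type":"array","items":{"type":"array","items":{"type":"number"}}}},"required":["motion"]}

```bash
mkdir -p pics
cat > h.py <<'E'
from bench import *
import numpy as np, cv2
from scipy.spatial.transform import Rotation as R
def K(p):
    h,w=p["image"].shape[:2]; f=h/2/np.tan(np.radians(p["fov_y"])/2)
    return np.array([[f,0,p["cx"]],[0,f,p["cy"]],[0,0,1.]]),np.array([p["k1"],0,0,0.])
def ray(p,uv):
    k,d=K(p); n=cv2.undistortPoints(np.array([[uv]],float),k,d)[0,0]
    E=np.array(p["extrinsics"]); return E[:3,3],E[:3,:3]@np.array([n[0],n[1],1])
def onz(p,uv,z):
    o,d=ray(p,uv); return o+d*(z-o[2])/d[2]
def proj(p,X):
    k,d=K(p); E=np.linalg.inv(np.array(p["extrinsics"]))
    return cv2.projectPoints(np.atleast_2d(X).astype(float),cv2.Rodrigues(E[:3,:3])[0],E[:3,3],k,d)[0][:,0]
def tri(obs):
    A=np.zeros((3,3));b=np.zeros(3)
    for p,uv in obs:
        o,d=ray(p,uv); d=d/np.linalg.norm(d); M=np.eye(3)-np.outer(d,d); A+=M;b+=M@o
    x=np.linalg.solve(A,b); return x,[np.linalg.norm(proj(p,x)[0]-uv) for p,uv in obs]
def marks(p,n,k=4):
    return [(round(m["score"],2),np.round(np.array(m["point"])*[560,420],1)) for m in mark_of(p,n)[:k]]
def save(p,f,crop=None,s=1):
    im=p["image"][:,:,::-1]
    if crop: im=im[crop[1]:crop[3],crop[0]:crop[2]]
    cv2.imwrite("pics/"+f,cv2.resize(im,None,fx=s,fy=s,interpolation=cv2.INTER_CUBIC))
E
python3 - <<'E'
from h import *
s=observe(); print({k:np.round(v,3) for k,v in s.items()})
P={n:read_camera(n) for n in("scene","top")}
for n,p in P.items():
    save(p,n+"0.png",s=1.4)
    print(n,np.round(p["extrinsics"],3).tolist())
    for m in "plate_hub pin_hole stand_face shaft_tip pin_tip clamp_wing clamp_finger bottle cup carton".split():
        print(m,[(a,b.tolist()) for a,b in marks(p,m)])
E
```

```text
{'t': np.float64(0.0), 'q': array([ 1.264,  0.117,  1.442, -0.   ,  1.584, -0.038]), 'qvel': array([ 0.002, -0.002,  0.001,  0.001,  0.002, -0.001]), 'joint_efforts': array([-3.0000e-03, -7.3195e+01, -6.3254e+01, -0.0000e+00,  6.0000e-03,
       -0.0000e+00]), 'tool_pos': array([0.179, 0.651, 0.303]), 'tcp_rot': array([-4.210e-01, -3.113e+00,  2.000e-03]), 'wrist_force': array([-0.632, -0.496,  0.051]), 'moment': array([ 0.032, -0.012, -0.005]), 'grasp_force': np.float64(0.0), 'finger_gap': np.float64(0.086)}
scene [[0.629, 0.537, -0.563, 1.262], [0.778, -0.422, 0.467, -0.559], [0.013, -0.731, -0.682, 0.966], [0.0, 0.0, 0.0, 1.0]]
plate_hub [(0.77, [316.9, 210.8])]
pin_hole [(0.92, [305.6, 216.0])]
stand_face [(0.95, [274.0, 156.8]), (0.8, [267.4, 331.2]), (0.67, [217.3, 242.0]), (0.46, [210.5, 224.4])]
shaft_tip [(0.87, [256.5, 315.9]), (0.8, [210.2, 224.4]), (0.75, [267.5, 141.1])]
pin_tip [(0.9, [244.9, 315.9]), (0.71, [260.8, 148.2]), (0.61, [207.2, 234.0])]
clamp_wing [(0.78, [290.9, 306.1]), (0.68, [230.8, 223.7]), (0.61, [283.4, 143.4]), (0.61, [205.6, 231.4])]
clamp_finger [(0.78, [271.7, 158.2]), (0.63, [223.8, 250.1]), (0.59, [291.5, 344.2])]
bottle [(0.91, [308.3, 277.4])]
cup [(0.62, [376.9, 183.9])]
carton [(0.75, [151.3, 321.8])]
top [[0.027, -0.978, 0.207, 0.332], [-1.0, -0.027, 0.006, -0.006], [-0.0, -0.207, -0.978, 1.309], [0.0, 0.0, 0.0, 1.0]]
plate_hub [(0.88, [215.0, 220.4])]
pin_hole [(0.75, [226.9, 239.9])]
stand_face [(0.71, [347.1, 234.8]), (0.68, [366.5, 125.8]), (0.58, [204.1, 316.7])]
shaft_tip [(0.66, [201.5, 329.4]), (0.63, [376.4, 128.8])]
pin_tip [(0.76, [379.2, 147.0]), (0.71, [202.6, 342.5])]
clamp_wing [(0.92, [198.2, 298.0]), (0.55, [366.0, 94.0]), (0.51, [344.9, 205.7])]
clamp_finger [(0.85, [363.6, 203.1]), (0.61, [224.1, 286.8]), (0.61, [374.7, 85.5])]
bottle [(0.76, [288.3, 168.1]), (0.46, [344.6, 205.8])]
cup [(0.9, [120.1, 226.5])]
carton [(0.71, [431.5, 229.5])]
```

View pics/scene0.png

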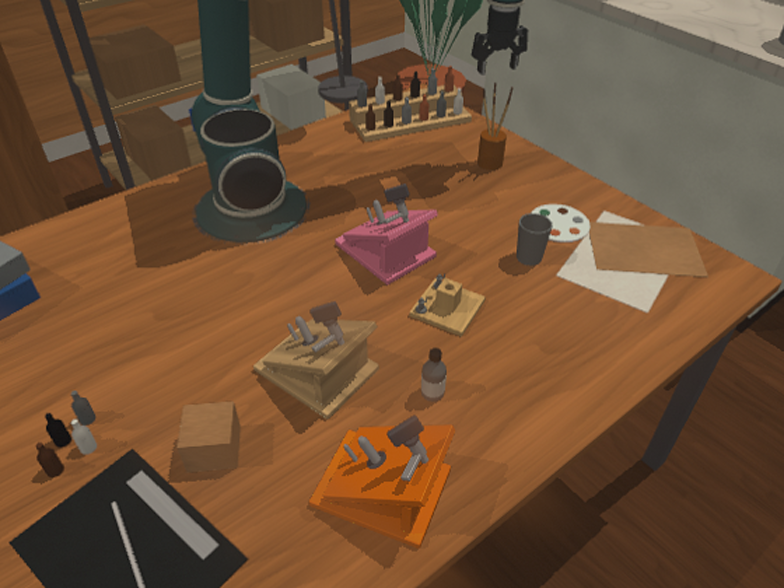

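View pics/top0.png

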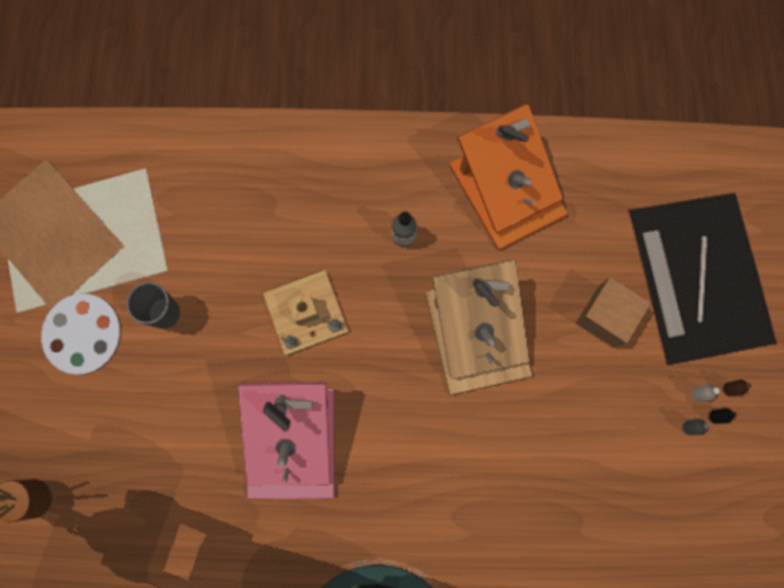

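Wooden stand: top px (347,235), scene px (217,242). The look-alikes are the pink stand (top (204,317), scene (274,157)) and the orange stand (top (366,126), scene (267,331)). I choose the wooden one. There is only one plate, at top px (215,220). I'll triangulate and check the choice in one crop.

```bash
cat > meas.py <<'E'
from h import *
P={n:read_camera(n) for n in("scene","top")}
near={"plate_hub":((317,211),(215,220)),"pin_hole":((306,216),(227,240)),"stand_face":((217,242),(347,235)),"shaft_tip":((210,224),(348,233)),"pin_tip":((207,234),(350,255)),"clamp_wing":((231,224),(345,206)),"clamp_finger":((224,250),(364,203)),"bottle":((308,277),(288,168)),"cup":((377,184),(120,226)),"carton":((151,322),(431,229))}
for n,(a,b) in near.items():
    o=[]
    for c,g in(("scene",a),("top",b)):
        m=[x for s,x in marks(P[c],n,9) if np.linalg.norm(x-g)<18]
        if m:o.append((P[c],min(m,key=lambda x:np.linalg.norm(x-g))))
    print(n,len(o),*( [np.round(v,4) for v in tri(o)] if len(o)==2 else []),[np.round(x,1) for _,x in o])
save(P["scene"],"crop1.png",(170,170,370,310),4)
E
python3 meas.py
```

```text
plate_hub 2 [0.5647 0.1415 0.0374] [0.376  0.4437] [array([318.2, 210. ]), array([218.2, 223.9])]
pin_hole 2 [0.5351 0.1244 0.0064] [0.0292 0.0346] [array([306.3, 214.7]), array([225.4, 237.7])]
stand_face 2 [ 0.5312 -0.1661  0.0823] [1.2008 1.3015] [array([220.1, 241.2]), array([343.9, 236.9])]
shaft_tip 2 [ 0.5026 -0.17    0.1222] [0.8336 0.9261] [array([211.7, 224.7]), array([348.2, 246.8])]
pin_tip 2 [ 0.4837 -0.1832  0.0913] [1.5485 1.7161] [array([203.9, 231.3]), array([351.3, 256.4])]
clamp_wing 2 [ 0.5809 -0.1637  0.1854] [2.8697 3.0846] [array([227.3, 223.4]), array([347.4, 206.2])]
clamp_finger 2 [ 0.6029 -0.1961  0.1322] [0.6249 0.645 ] [array([224.9, 250. ]), array([360.3, 203.4])]
bottle 2 [ 0.7218 -0.0296  0.0136] [0.1889 0.1902] [array([308.7, 277.7]), array([288.6, 167.1])]
cup 2 [0.5673 0.4021 0.0034] [1.6478 2.0564] [array([379.6, 183.4]), array([119.6, 223.5])]
carton 2 [ 0.5774 -0.3994 -0.0027] [3.3761 3.1151] [array([150.2, 320.2]), array([428.3, 225.9])]
```

View pics/crop1.png

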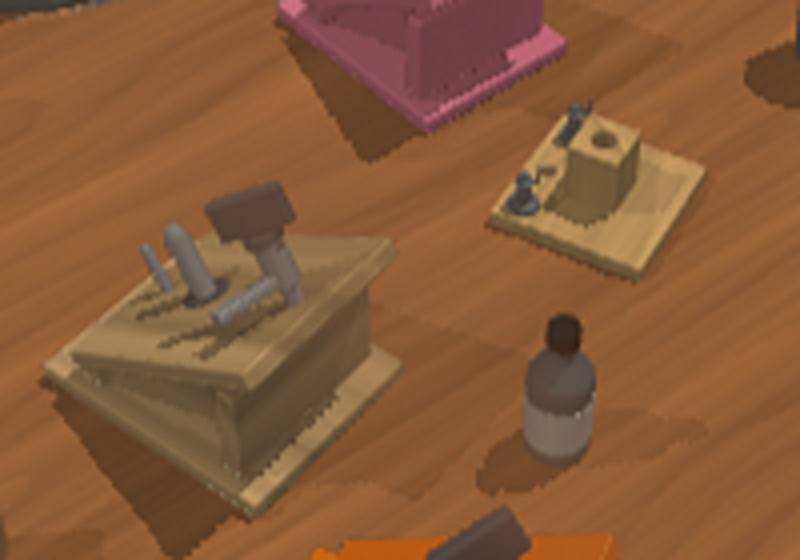

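The crop confirms the wooden stand (shaft at crop (190,260), pin (155,265), wing (250,215)) and the plate with its hub at (605,160). Going above the plate.

>>> drive_tool(motion=[[29.7, -39.2, -3, -10.35, 85], [29.7, -39.2, -3, -10.35, 85], [29.7, -39.2, -3, -10.35, 85], [29.7, -39.2, -3, -10.35, 85], [29.7, -39.2, -3, -10.35, 85], [29.7, -39.2, -3, -10.35, 85], [29.7, -39.2, -3, -10.35, 85], [29.7, -39.2, -3, -10.35, 85], [29.7, -39.2, -3, -10.35, 85], [29.7, -39.2, -3, -10.35, 85], [29.7, -39.2, -3, -10.35, 85], [29.7, -39.2, -3, -10.35, 85], [29.7, -39.2, -3, -10.35, 85], [0, 0, 0, 0, 85], [0, 0, 0, 0, 85]])

```text
t: 4.08
tool_pos: [0.5652, 0.1413, 0.2649]
tcp_rot: [-3.034, -0.816, 0.0]
wrist_force: [-0.7, -0.2, 0.1]
finger_gap: 0.0853
grasp_force: 0.0
```

```bash
cat > look.py <<'E'
from h import *
import sys
s=observe(); r=R.from_rotvec(s["tcp_rot"]).as_matrix()
print(s["t"],"tcp",np.round(s["tool_pos"],4),"yhead",round(np.degrees(np.arctan2(r[1,1],r[0,1])),1),"zt",np.round(r[:,2],3),"q",np.round(s["q"],2))
print("F",np.round(s["wrist_force"],1),"M",np.round(s["moment"],2),"gap",s["finger_gap"],"gf",s["grasp_force"])
p=read_camera("wrist"); save(p,sys.argv[1],s=1.4)
print(np.round(p["extrinsics"],3).tolist())
for m in sys.argv[2:]:
    nm,z=m.split(":"); print(nm,[(a,b.tolist(),np.round(onz(p,b,float(z)),4).tolist()) for a,b in marks(p,nm)])
E
python3 look.py w1.png plate_hub:0.037 pin_hole:0.006
```

```text
4.075 tcp [0.5652 0.1413 0.2649] yhead -59.9 zt [-0.  0. -1.] q [ 0.2  -0.07  1.7   0.    1.52  1.25]
F [-0.7 -0.2  0.1] M [0.05 0.05 0.03] gap 0.08528826873603207 gf 0.0
[[0.502, -0.824, -0.261, 0.633], [-0.865, -0.479, -0.152, 0.179], [0.0, 0.302, -0.953, 0.335], [0.0, 0.0, 0.0, 1.0]]
plate_hub [(0.82, [281.2, 187.4], [0.5668, 0.1449, 0.037])]
pin_hole [(0.82, [279.8, 212.2], [0.5333, 0.1279, 0.006])]
```

View pics/w1.png

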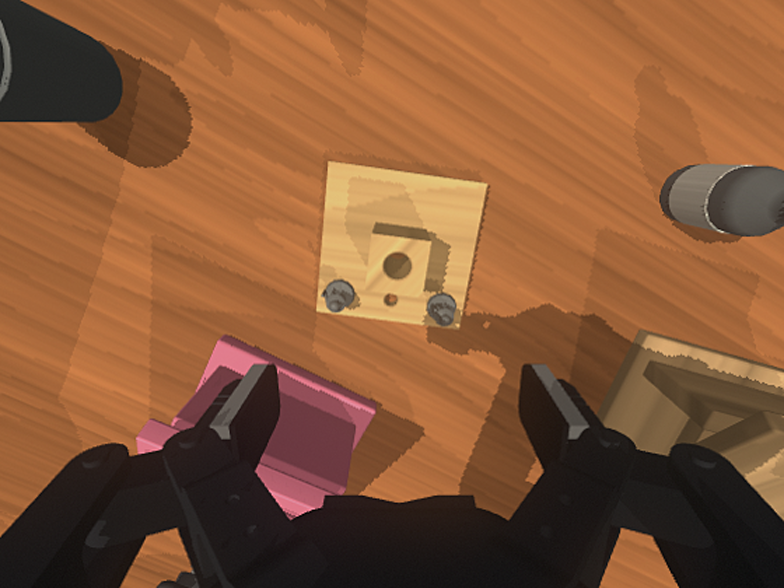

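Run:
```python
from h import *
p=read_camera("wrist")
c=[onz(p,np.array(u)/1.4,.012)[:2] for u in((327,161),(488,184),(462,328),(317,312))]
print(np.round(c,4),"mean",np.mean(c,0))
x=(c[0]+c[1]-c[2]-c[3]);y=(c[0]+c[3]-c[1]-c[2]);print(np.degrees(np.arctan2(x[1],x[0])),np.degrees(np.arctan2(y[1],y[0])), np.linalg.norm(x)/2,np.linalg.norm(y)/2)
b=onz(p,np.array((397,265))/1.4,.062);h=onz(p,np.array((391,299))/1.4,.012);print("bore",b,"hole",h,np.degrees(np.arctan2(*(b-h)[1::-1])))
```

```text
[[0.6032 0.2243]
 [0.6496 0.1116]
 [0.5408 0.0647]
 [0.4923 0.1766]] mean [0.57146863 0.14428761]
23.298884198610523 112.89638875463316 0.11962211107621105 0.12189286341203241
bore [0.57166985 0.14566167 0.062     ] hole [0.53309952 0.12915506 0.012     ] 23.169051716695563
```

>>> drive_tool(motion=[[6, 3.7, -10, -6.9, 85], [0, 0, -30, 0, 85], [0, 0, -30, 0, 85], [0, 0, -30, 0, 85], [0, 0, -30, 0, 85], [0, 0, -25, 0, 85], [0, 0, -10, 0, 85], [0, 0, 0, 0, 85], [0, 0, 0, 0, 30], [0, 0, 0, 0, 30], [0, 0, 0, 0, 30], [0, 0, 0, 0, 30], [0, 0, 0, 0, 30], [0, 0, 0, 0, 30]])

```text
t: 6.02
tool_pos: [0.5718, 0.1449, 0.1009]
tcp_rot: [3.078, 0.63, 0.002]
wrist_force: [-1.2, 0.9, 6.7]
finger_gap: 0.0394
grasp_force: 62.4
```

>>> drive_tool(motion=[[0, 0, 30, 0, 30], [0, 0, 50, 0, 30], [0, 0, 50, 0, 30], [-19, -36, 50, -1.5, 30], [-19, -36, 30, -1.5, 30], [-19, -36, 19, -1.5, 30], [-20, -36, 0, -1.5, 30], [-20, -38, 0, -1.5, 30], [-20, -38, 0, -1.5, 30], [-20, -38, 0, -1.5, 30], [-20, -38, 0, -1.5, 30], [-20, -38, 0, -1, 30], [0, 0, 0, 0, 30], [0, 0, 0, 0, 30]])

```text
t: 7.78
tool_pos: [0.3949, -0.1879, 0.3273]
tcp_rot: [-3.129, -0.277, -0.0]
wrist_force: [0.6, 0.1, -2.8]
finger_gap: 0.039
grasp_force: 61.9
```

```bash
python3 look.py w2.png stand_face:0.082 shaft_tip:0.127 pin_tip:0.092 clamp_wing:0.185 pin_hole:.2
```

```text
7.775 tcp [ 0.3949 -0.1879  0.3273] yhead -79.9 zt [ 0.  0. -1.] q [-0.5  -0.42  1.88  0.    1.68  0.89]
F [ 0.6  0.1 -2.8] M [ 0.01 -0.01  0.05] gap 0.03898724660355537 gf 61.921956120058894
[[0.176, -0.938, -0.297, 0.472], [-0.984, -0.168, -0.054, -0.175], [0.0, 0.302, -0.953, 0.398], [0.0, 0.0, 0.0, 1.0]]
stand_face [(0.55, [291.0, 47.1], [0.5305, -0.1707, 0.082])]
shaft_tip [(0.77, [293.0, 68.6], [0.5068, -0.1759, 0.127])]
pin_tip []
clamp_wing []
pin_hole [(0.69, [290.7, 46.4], [0.509, -0.1721, 0.2])]
```

View pics/w2.png

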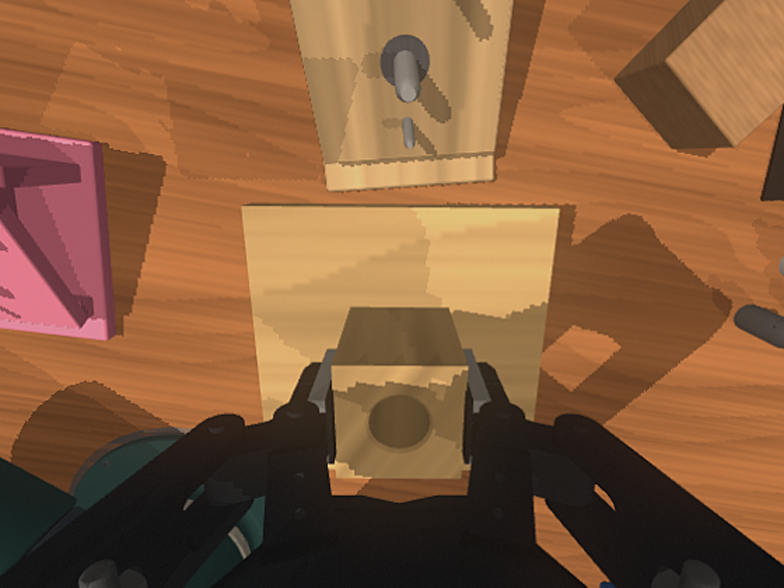

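```bash
cat > fit.py <<'E'
from h import *
from scipy.optimize import least_squares
def sT(v):
    x,y,z,a=v; return R.from_euler("ZY",[a,-np.pi/6]).as_matrix(),np.array([x,y,z])
if __name__=="__main__":
    P={n:read_camera(n) for n in("scene","top","wrist")}
    L=dict(face=(0,0,0),tip=(0,0,.052),pin=(-.042,0,.036),pinf=(-.042,0,0),wing=(.092,0,.066),fing=(.092-.0035,-.050,.017))
    O=[("wrist","face",(289,44),1),("wrist","tip",(292.2,67.5),1),("wrist","pin",(292.3,102.3),1),("wrist","pinf",(289.5,86.5),2),
     ("scene","face",(220.1,241.2),3),("scene","tip",(211.7,224.7),2),("scene","pin",(203.9,231.3),3),("scene","wing",(227.3,223.4),4),("scene","fing",(224.9,250),3),
     ("top","face",(343.9,236.9),3),("top","tip",(348.2,246.8),2),("top","pin",(351.3,256.4),2),("top","wing",(347.4,206.2),3),("top","fing",(360.3,203.4),3)]
    def f(v):
        r,t=sT(v); return np.concatenate([(proj(P[c],r@np.array(L[n])+t)[0]-u)/w for c,n,u,w in O])
    s=least_squares(f,[.531,-.168,.082,.2],loss="soft_l1"); print(np.round(s.x,4),np.degrees(s.x[3])); 
    for o,e in zip(O,f(s.x).reshape(-1,2)): print(o[:2],np.round(e*o[3],1))
    e=[onz(P["wrist"],np.array(u)/1.4,.045)[:2] for u in((325,162),(495,155))];d=e[0]-e[1];print("edge",e,np.degrees(np.arctan2(d[1],d[0]))-90,np.linalg.norm(d),"mid",np.mean(e,0))
    r,t=sT(s.x); np.save("stand.npy",s.x)
    for n in L: print(n,np.round(r@np.array(L[n])+t,4))
E
python3 fit.py
```

```text
[ 0.5336 -0.1681  0.0795  0.2391] 13.696611180907851
('wrist', 'face') [ 0.1 -0.1]
('wrist', 'tip') [-0.6 -0.5]
('wrist', 'pin') [0.  1.5]
('wrist', 'pinf') [1.2 0.1]
('scene', 'face') [1.1 1.5]
('scene', 'tip') [0.6 1.3]
('scene', 'pin') [ 1.7 -0.7]
('scene', 'wing') [ 4.8 -1.1]
('scene', 'fing') [0.9 1.2]
('top', 'face') [ 1.8 -0.1]
('top', 'tip') [ 2.8 -2.1]
('top', 'pin') [0.4 2.2]
('top', 'wing') [-0.5  2.6]
('top', 'fing') [ 2.8 -3.9]
edge [array([ 0.45727629, -0.11700926]), array([ 0.48697632, -0.25125777])] 12.474713103652647 0.13749456717681574 mid [ 0.47212631 -0.18413352]
face [ 0.5336 -0.1681  0.0795]
tip [ 0.5083 -0.1742  0.1245]
pin [ 0.4807 -0.1809  0.0896]
pinf [ 0.4982 -0.1767  0.0585]
wing [ 0.5789 -0.157   0.1826]
fing [ 0.6116 -0.2005  0.1384]
```

>>> drive_tool(motion=[[24, 1.5, -10, 0.9, 30], [24, 1.5, -20, 0.9, 30], [24.4, 1.4, -30, 0.9, 30], [0, 0, -30, 0, 30], [0, 0, -2, 0, 30], [0, 0, -3, 0, 30], [0, 0, -2, 0, 30], [0, 0, 0, 0, 30], [0, 0, 0, 0, 30]])

```text
t: 9.35
tool_pos: [0.4674, -0.1837, 0.2309]
tcp_rot: [3.122, 0.351, 0.001]
wrist_force: [-0.9, 0.1, -3.7]
finger_gap: 0.039
grasp_force: 61.9
```

>>> drive_tool(motion=[[0, 0, -1, 0, 30], [0, 0, -1, 0, 30], [0, 0, -1, 0, 30], [0, 0, 0, 0, 30]])

```text
t: 9.85
tool_pos: [0.4673, -0.1836, 0.2272]
tcp_rot: [-3.122, -0.351, 0.0]
wrist_force: [-1.0, 0.5, -4.6]
finger_gap: 0.0392
grasp_force: 61.9
```

>>> drive_tool(motion=[[0, 0, -1, 0, 30], [0, 0, -1, 0, 30], [0, 0, -1, 0, 30], [0, 0, -1, 0, 30], [0, 0, 0, 0, 30]])

```text
t: 10.48
tool_pos: [0.4674, -0.1838, 0.2249]
tcp_rot: [3.121, 0.351, 0.002]
wrist_force: [-7.8, 1.6, 12.1]
finger_gap: 0.0393
grasp_force: 64.1
```

>>> drive_tool(motion=[[-2.2, -0.5, -2.4, 0, 30], [-2.2, -0.5, -2.5, 0, 30], [-2.1, -0.5, -2.6, 0, 30], [-2, -0.5, -2.7, 0, 30], [0, 0, 0, 0, 30]])

```text
t: 11.1
tool_pos: [0.4593, -0.1859, 0.215]
tcp_rot: [3.12, 0.351, 0.004]
wrist_force: [-4.8, 1.7, 13.2]
finger_gap: 0.039
grasp_force: 66.5
```

```bash
python3 look.py w3.png pin_hole:.12 plate_hub:.16 shaft_tip:.1245
```

```text
11.1 tcp [ 0.4593 -0.1859  0.215 ] yhead -77.2 zt [ 0.003 -0.001 -1.   ] q [-0.44 -0.25  1.93  0.    1.45  0.91]
F [-4.8  1.7 13.2] M [0.26 0.18 0.06] gap 0.03903922443751214 gf 66.50647116824985
[[0.223, -0.93, -0.292, 0.535], [-0.975, -0.212, -0.069, -0.169], [0.002, 0.3, -0.954, 0.286], [0.0, 0.0, 0.0, 1.0]]
pin_hole []
plate_hub [(0.66, [283.1, 271.9], [0.4647, -0.185, 0.16])]
shaft_tip []
```

View pics/w3.png

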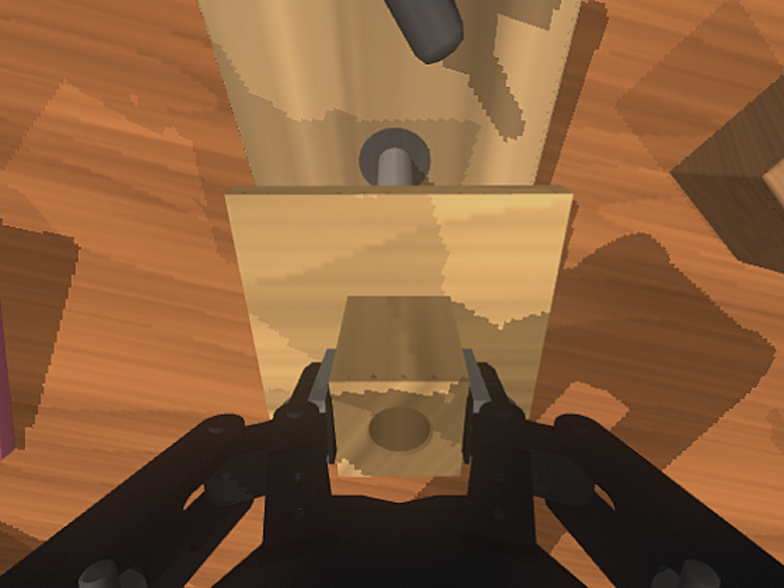

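```bash
cat > tilt.py <<'E'
from h import *
from scipy.optimize import least_squares
import sys
def plate(pts,p=None,verbose=1):
    # pts: far corners of board top L,R ; hub foot L,R ; hub top far L,R (display px/1.4)
    p=p or read_camera("wrist"); s=observe()
    T=R.from_rotvec(s["tcp_rot"]).as_matrix(); t=s["tool_pos"]
    # heading frame: X=forward (tool heading), Y=left, Z=up
    y=-T[:,1] if T[1,1]<0 else T[:,1]; z=np.array([0,0,1.]); y=y-z*(y@z); y/=np.linalg.norm(y); H=np.stack([np.cross(y,z),y,z],1)
    L=np.array([(60,60,12),(60,-60,12),(20,20,12),(20,-20,12),(20,20,62),(20,-20,62)])/1e3
    u=np.array(pts)/1.4; ok=~np.isnan(u[:,0])
    def X(v,l): return (R.from_euler("ZY",[v[4],-v[0]]).apply(l)+v[1:4])@H.T+t
    f=lambda v:(proj(p,X(v,L[ok]))-u[ok]).ravel()
    r=least_squares(f,[.2,0,0,-.1,0],loss="soft_l1")
    v=r.x
    if verbose: print("tilt",np.degrees(v[0]),"yaw",np.degrees(v[4]),"underside centre rel tcp mm",v[1:4]*1e3,"rms",np.sqrt(np.mean(r.fun**2)))
    return v,H,t
if __name__=="__main__":
    plate([(227,194),(573,194),(348,296),(450,296),(331,381),(463,379)])
E
python3 tilt.py
```

```text
tilt 10.7317023386829 yaw -0.016390446374661142 underside centre rel tcp mm [   8.82446195   -1.43263578 -100.17026561] rms 1.4183354291035182
```

>>> drive_tool(motion=[[-1.7, -0.4, -2.6, 0, 30], [-1.6, -0.4, -2.7, 0, 30], [-1.5, -0.3, -2.7, 0, 30], [-1.4, -0.3, -2.7, 0, 30], [-1.3, -0.3, -2.8, 0, 30], [-1.2, -0.3, -2.8, 0, 30], [-0.9, -0.2, -2.8, 0, 30], [0, 0, 0, 0, 30]])

```text
t: 12.35
tool_pos: [0.4496, -0.1881, 0.1955]
tcp_rot: [3.121, 0.351, 0.003]
wrist_force: [-5.0, 0.1, 10.0]
finger_gap: 0.039
grasp_force: 70.8
```

```bash
python3 look.py w4.png shaft_tip:.1245
```

```text
12.35 tcp [ 0.4496 -0.1881  0.1955] yhead -77.2 zt [ 0.002 -0.001 -1.   ] q [-0.45 -0.25  1.97 -0.    1.42  0.9 ]
F [-5.   0.1 10. ] M [0.18 0.18 0.08] gap 0.039005798698396835 gf 70.79133323393762
[[0.223, -0.93, -0.293, 0.526], [-0.975, -0.212, -0.069, -0.172], [0.002, 0.301, -0.954, 0.266], [0.0, 0.0, 0.0, 1.0]]
shaft_tip []
```

View pics/w4.png

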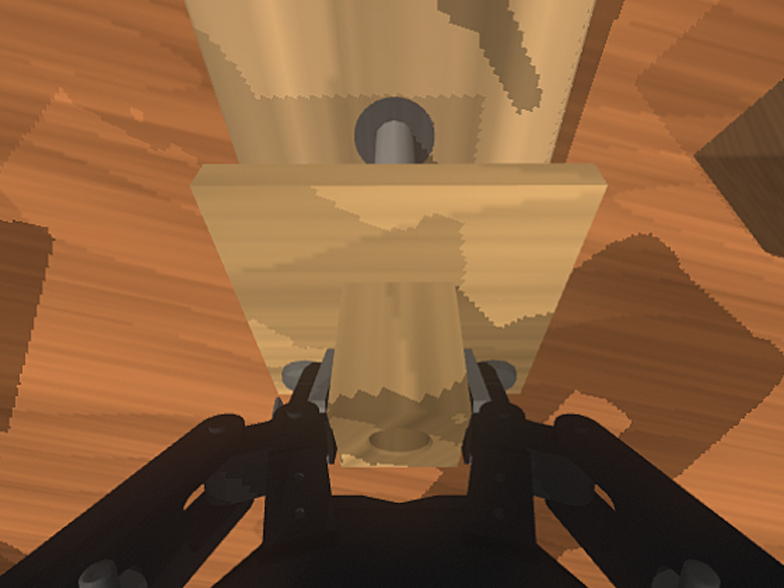

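Run:
```python
from tilt import *
p=read_camera("wrist")
v,H,t=plate([(191,185),(607,185),(343,282),(458,282),(330,401),(468,400)],p)
for u in((395,134),):
    w=onz(p,np.array(u)/1.4,.0795); print("foot",w,"in heading frame rel tcp",H.T@(w-t)*1e3)
a,b=[onz(p,np.array(u)/1.4,z) for u,z in(((240,160),.07),((556,160),.07))]; print("side edges mid",H.T@((a+b)/2-t)*1e3, np.linalg.norm(a-b))
```

```text
tilt 29.97509206234413 yaw 0.021678293447469223 underside centre rel tcp mm [ 24.29038447  -1.31042987 -95.12070492] rms 2.4769659864277305
foot [ 0.53453622 -0.1683672   0.0795    ] in heading frame rel tcp [  87.21061045    0.36368533 -115.93057013]
side edges mid [  76.64966183   -0.96194994 -125.43057013] 0.1419721623250146
```

>>> drive_tool(motion=[[-3, -0.7, 5.2, 0, 30], [9, 2.4, 5.5, 0, 30], [9, 2.4, 5.4, 0, 30], [9, 2.4, 5.4, 0, 30], [9.5, 2.3, 5.4, 0, 30], [0, 0, 0, 0, 30], [1, 0.2, -1.7, 0, 30], [1, 0.2, -1.7, 0, 30], [0, 0, 0, 0, 30]])

```text
t: 13.62
tool_pos: [0.4846, -0.1786, 0.2172]
tcp_rot: [-3.122, -0.351, 0.001]
wrist_force: [-0.2, 0.9, -3.6]
finger_gap: 0.0393
grasp_force: 69.2
```

>>> drive_tool(motion=[[1, 0.2, -1.7, 0, 30], [1, 0.2, -1.7, 0, 30], [0, 0, 0, 0, 30]])

```text
t: 14.0
tool_pos: [0.4867, -0.1782, 0.2139]
tcp_rot: [-3.122, -0.352, 0.001]
wrist_force: [-1.1, -0.0, -3.3]
finger_gap: 0.0392
grasp_force: 69.2
```

>>> drive_tool(motion=[[1, 0.2, -1.7, 0, 30], [1, 0.2, -1.7, 0, 30], [0, 0, 0, 0, 30]])

```text
t: 14.38
tool_pos: [0.4888, -0.1778, 0.2106]
tcp_rot: [-3.122, -0.352, 0.0]
wrist_force: [0.2, -0.2, -3.1]
finger_gap: 0.0399
grasp_force: 69.2
```

>>> drive_tool(motion=[[1, 0.2, -1.7, 0, 30], [1, 0.2, -1.7, 0, 30], [1, 0.2, -1.7, 0, 30], [0, 0, 0, 0, 30]])

```text
t: 14.88
tool_pos: [0.4918, -0.1772, 0.2055]
tcp_rot: [-3.122, -0.352, 0.0]
wrist_force: [-0.1, -0.9, -3.0]
finger_gap: 0.0391
grasp_force: 69.2
```

```bash
python3 look.py w5.png
python3 - <<'E'
from h import *
a=cv2.imread("pics/w5.png"); p=read_camera("scene"); b=p["image"][170:310,130:330,::-1]
b=cv2.resize(b,None,fx=2.9,fy=2.9,interpolation=cv2.INTER_CUBIC)
cv2.imwrite("pics/m5.png",np.hstack([cv2.resize(a[100:520,180:620],(420,400)),b[:400,:380]]))
E
```

```text
14.875 tcp [ 0.4918 -0.1772  0.2055] yhead -77.1 zt [-0.  0. -1.] q [-0.39 -0.18  1.89  0.    1.43  0.95]
F [-0.1 -0.9 -3. ] M [-0.05  0.05  0.05] gap 0.03914079626741119 gf 69.17182012461126
[[0.223, -0.929, -0.295, 0.568], [-0.975, -0.213, -0.068, -0.161], [0.001, 0.302, -0.953, 0.276], [0.0, 0.0, 0.0, 1.0]]
```

View pics/m5.png

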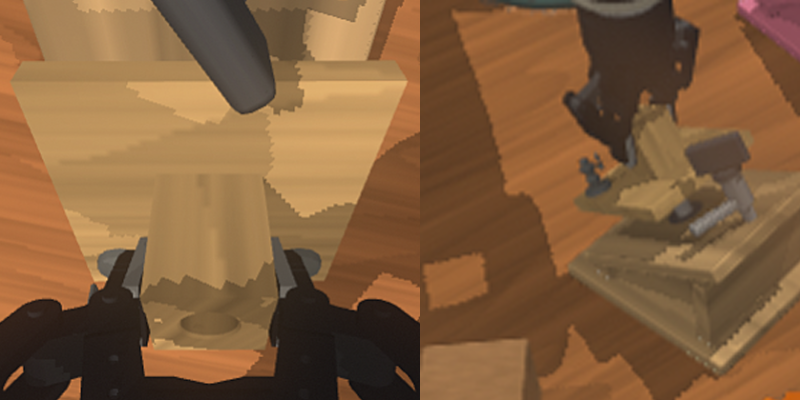

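>>> drive_tool(motion=[[1.2, 0.3, -1.6, 0, 30], [1.2, 0.3, -1.6, 0, 30], [1, 0.2, -1.7, 0, 30], [0, 0, 0, 0, 30]])

```text
t: 15.48
tool_pos: [0.4952, -0.1764, 0.2006]
tcp_rot: [-3.122, -0.352, 0.0]
wrist_force: [0.9, -0.6, -3.4]
finger_gap: 0.0388
grasp_force: 69.2
```

>>> drive_tool(motion=[[1, 0.2, -1.7, 0, 30], [1, 0.2, -1.7, 0, 30], [1, 0.2, -1.7, 0, 30], [0, 0, 0, 0, 30]])

```text
t: 15.98
tool_pos: [0.4981, -0.1758, 0.1954]
tcp_rot: [-3.122, -0.352, 0.0]
wrist_force: [-0.6, -0.1, -6.2]
finger_gap: 0.0392
grasp_force: 69.1
```

>>> drive_tool(motion=[[1, 0.2, -1.7, 0, 30], [1, 0.2, -1.7, 0, 30], [0, 0, 0, 0, 30]])

```text
t: 16.35
tool_pos: [0.5001, -0.1754, 0.192]
tcp_rot: [-3.122, -0.352, 0.001]
wrist_force: [-2.3, -1.4, -5.3]
finger_gap: 0.0396
grasp_force: 69.1
```

>>> drive_tool(motion=[[1, 0.2, -1.7, 0, 30], [1, 0.2, -1.7, 0, 30], [1, 0.2, -1.7, 0, 30], [0, 0, 0, 0, 30]])

```text
t: 16.85
tool_pos: [0.5029, -0.1748, 0.1868]
tcp_rot: [-3.122, -0.351, 0.001]
wrist_force: [-5.0, -1.8, -5.6]
finger_gap: 0.0392
grasp_force: 69.1
```

>>> drive_tool(motion=[[1, 0.2, -1.7, 0, 30], [1, 0.2, -1.7, 0, 30], [0, 0, 0, 0, 30]])

```text
t: 17.23
tool_pos: [0.5048, -0.1744, 0.1834]
tcp_rot: [-3.122, -0.351, 0.002]
wrist_force: [-5.3, -1.5, -5.1]
finger_gap: 0.0394
grasp_force: 69.1
```

>>> drive_tool(motion=[[0.8, 0.2, -1.7, 0, 30], [0.9, 0.2, -1.7, 0, 30], [0, 0, 0, 0, 30]])

```text
t: 17.6
tool_pos: [0.5066, -0.174, 0.18]
tcp_rot: [-3.122, -0.351, 0.002]
wrist_force: [-5.3, -1.2, -5.4]
finger_gap: 0.0396
grasp_force: 69.1
```

>>> drive_tool(motion=[[0.9, 0.2, -1.7, 0, 30], [0.9, 0.2, -1.7, 0, 30], [0, 0, 0, 0, 30]])

```text
t: 17.98
tool_pos: [0.5084, -0.1736, 0.1766]
tcp_rot: [-3.122, -0.351, 0.001]
wrist_force: [-6.2, -1.1, -5.4]
finger_gap: 0.0391
grasp_force: 69.1
```

>>> drive_tool(motion=[[0.5, 0.1, -0.9, 0, 30], [0.5, 0.1, -0.9, 0, 30], [0, 0, 0, 0, 30]])

```text
t: 18.35
tool_pos: [0.5093, -0.1734, 0.1749]
tcp_rot: [-3.122, -0.351, 0.002]
wrist_force: [-8.5, -1.1, -5.0]
finger_gap: 0.0393
grasp_force: 69.1
```

Near the predicted seat (TCP z 0.1746). Continuing gently until the slope pushes back.

>>> drive_tool(motion=[[0.4, 0.1, -0.9, 0, 30], [0.4, 0.1, -0.9, 0, 30], [0, 0, 0, 0, 30]])

```text
t: 18.73
tool_pos: [0.5102, -0.1732, 0.1731]
tcp_rot: [-3.122, -0.351, 0.001]
wrist_force: [-5.4, -1.1, -3.7]
finger_gap: 0.0395
grasp_force: 69.1
```

>>> drive_tool(motion=[[0.4, 0.1, -0.9, 0, 30], [0.4, 0.1, -0.9, 0, 30], [0, 0, 0, 0, 30]])

```text
t: 19.1
tool_pos: [0.5107, -0.1733, 0.1722]
tcp_rot: [3.122, 0.352, -0.003]
wrist_force: [-18.1, -4.2, 7.8]
finger_gap: 0.0392
grasp_force: 70.5
```

```bash
python3 look.py w6.png
python3 - <<'E'
from h import *
a=cv2.imread("pics/w6.png"); p=read_camera("scene"); b=p["image"][190:290,160:300,::-1]
b=cv2.resize(b,None,fx=4,fy=4,interpolation=cv2.INTER_CUBIC)
cv2.imwrite("pics/m6.png",np.hstack([cv2.resize(a[60:480,180:620],(240,400)),b[:400]]))
E
```

```text
19.1 tcp [ 0.5107 -0.1733  0.1722] yhead -77.1 zt [-0.002 -0.    -1.   ] q [-0.37 -0.11  1.89 -0.    1.37  0.97]
F [-18.1  -4.2   7.8] M [0.26 2.27 0.72] gap 0.03916788993141345 gf 70.53762190975249
[[0.223, -0.929, -0.296, 0.587], [-0.975, -0.213, -0.069, -0.157], [0.001, 0.304, -0.953, 0.243], [0.0, 0.0, 0.0, 1.0]]
```

View pics/m6.png

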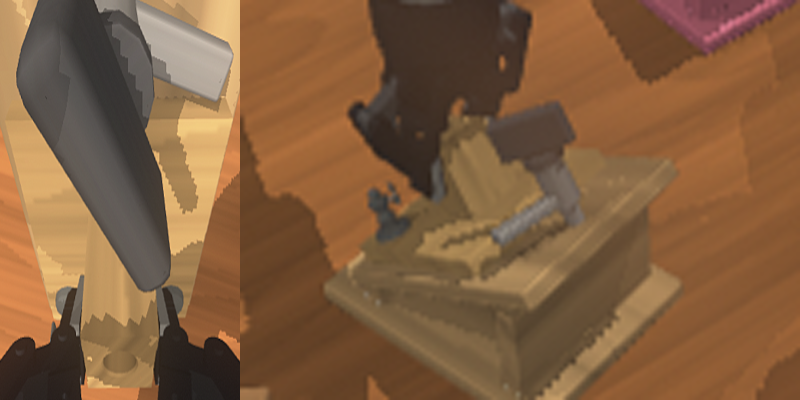

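The plate sits flush on the slope in the scene view (plate at right-panel (440,245), wing at (530,130)), and the force rose on contact. Now I release it and rise.

>>> drive_tool(motion=[[0, 0, 0, 0, 30], [0, 0, 0, 0, 30], [0, 0, 0, 0, 62], [0, 0, 0, 0, 62], [0, 0, 0, 0, 62], [0, 0, 0, 0, 62]])

```text
t: 19.95
tool_pos: [0.5114, -0.173, 0.1716]
tcp_rot: [-3.122, -0.352, -0.0]
wrist_force: [-0.4, 0.5, -0.3]
finger_gap: 0.0617
grasp_force: 0.0
```

>>> drive_tool(motion=[[-1, 0, 10, 0, 62], [0, 0, 20, 0, 62], [0, 0, 40, 0, 62], [0, 0, 50, 0, 62], [0, 0, 20, 0, 62], [0, 0, 0, 0, 62]])

```text
t: 20.7
tool_pos: [0.5105, -0.1731, 0.3136]
tcp_rot: [3.12, 0.351, 0.004]
wrist_force: [0.4, -0.9, -0.8]
finger_gap: 0.0619
grasp_force: 0.0
```

```bash
python3 look.py w7.png clamp_wing:0.182 clamp_finger:.138 shaft_tip:.1245 plate_hub:.1115 pin_hole:.06
python3 - <<'E'
from h import *
a=cv2.imread("pics/w7.png"); p=read_camera("scene"); b=p["image"][180:300,150:310,::-1]
b=cv2.resize(b,None,fx=2.5,fy=2.5,interpolation=cv2.INTER_CUBIC)
cv2.imwrite("pics/m7.png",np.hstack([cv2.resize(a[:420,150:550],(400,420)),cv2.copyMakeBorder(b,0,120,0,0,0)]))
E
```

```text
20.7 tcp [ 0.5105 -0.1731  0.3136] yhead -77.2 zt [ 0.003 -0.001 -1.   ] q [-0.37 -0.19  1.72  0.    1.6   0.97]
F [ 0.4 -0.9 -0.8] M [-0.02 -0.01  0.01] gap 0.06192362584629506 gf 0.0
[[0.223, -0.93, -0.292, 0.587], [-0.975, -0.212, -0.069, -0.157], [0.002, 0.3, -0.954, 0.384], [0.0, 0.0, 0.0, 1.0]]
clamp_wing [(0.86, [285.0, 126.8], [0.578, -0.1592, 0.182])]
clamp_finger [(0.79, [341.4, 103.7], [0.603, -0.1989, 0.138]), (0.58, [282.1, 205.8], [0.5109, -0.1721, 0.138])]
shaft_tip [(0.63, [286.8, 195.3], [0.5174, -0.1749, 0.1245]), (0.62, [283.8, 207.9], [0.5051, -0.1749, 0.1245])]
plate_hub [(0.73, [282.8, 197.5], [0.511, -0.1726, 0.1115])]
pin_hole [(0.68, [469.8, 163.4], [0.5798, -0.3662, 0.06])]
```

View pics/m7.png

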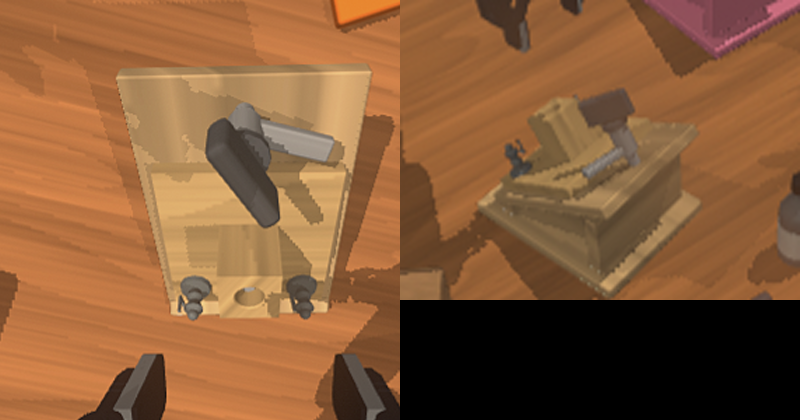

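The plate is flush and square, the shaft tip shows in the bore, and the wing bar lies from crop (215,125) to (275,220). Now I straddle the wing.

>>> drive_tool(motion=[[13.5, 3, 0, 9.44, 45], [13.5, 3, 0, 9.44, 45], [13.5, 3, 0, 9.44, 45], [13.5, 3, 0, 9.44, 45], [13.5, 3, 0, 9.44, 45], [0, 0, -25, 0, 45], [0, 0, -25, 0, 45], [0, 0, -15, 0, 45], [0, 0, -10, 0, 45], [0, 0, 0, 0, 45]])

```text
t: 22.3
tool_pos: [0.5777, -0.158, 0.2363]
tcp_rot: [-2.72, -1.572, 0.001]
wrist_force: [0.1, -0.7, 0.1]
finger_gap: 0.0449
grasp_force: 0.0
```

>>> drive_tool(motion=[[0, 0, 0, 0, 28], [0, 0, 0, 0, 28], [0, 0, 0, 0, 28], [0, 0, 0, 0, 28]])

```text
t: 22.8
tool_pos: [0.5789, -0.1587, 0.2382]
tcp_rot: [2.717, 1.569, 0.005]
wrist_force: [11.9, -5.9, -2.2]
finger_gap: 0.0283
grasp_force: 18.8
```

>>> drive_tool(motion=[[0, 0, 0, -10, 28], [0, 0, 0, -10, 28], [0, 0, 0, -10, 28], [0, 0, 0, -10, 28], [0, 0, 0, -10, 28], [0, 0, 0, -10, 28], [0, 0, 0, 0, 28]])

```text
t: 23.68
tool_pos: [0.5776, -0.1569, 0.2381]
tcp_rot: [-3.139, 0.002, -0.0]
wrist_force: [-7.4, 11.8, 8.3]
finger_gap: 0.0279
grasp_force: 6.8
```

>>> drive_tool(motion=[[0, 0, 0, -10, 28], [0, 0, 0, -10, 28], [0, 0, 0, -10, 28], [0, 0, 0, 0, 28]])

```text
t: 24.18
tool_pos: [0.5792, -0.1557, 0.2399]
tcp_rot: [-3.029, 0.812, -0.008]
wrist_force: [5.4, 22.4, 15.2]
finger_gap: 0.0279
grasp_force: 13.2
```

```bash
python3 look.py w8.png clamp_finger:.122 clamp_wing:.18
```

```text
24.175 tcp [ 0.5792 -0.1557  0.2399] yhead -120.0 zt [ 0.006  0.004 -1.   ] q [-0.31 -0.03  1.69  0.01  1.47  1.79]
F [ 5.4 22.4 15.2] M [ 4.05 -1.09  0.26] gap 0.027903837606044264 gf 13.189733326435089
[[-0.499, -0.828, -0.256, 0.647], [-0.866, 0.475, 0.154, -0.195], [-0.006, 0.298, -0.954, 0.311], [0.0, 0.0, 0.0, 1.0]]
clamp_finger [(0.82, [307.7, 241.6], [0.5659, -0.1658, 0.122])]
clamp_wing [(0.64, [287.1, 273.6], [0.5807, -0.1577, 0.18]), (0.23, [516.0, 62.4], [0.6177, -0.2834, 0.18])]
```

>>> drive_tool(motion=[[0, 3, 1, 0, 28], [0, 0, 0, -8, 28], [0, 0, 0, -8, 28], [0, 0, 0, 0, 28]])

```text
t: 24.82
tool_pos: [0.5793, -0.1535, 0.2405]
tcp_rot: [-2.888, 1.225, -0.008]
wrist_force: [7.4, 13.7, 10.8]
finger_gap: 0.028
grasp_force: 28.8
```

```bash
python3 look.py w9.png clamp_finger:.122 clamp_wing:.18
```

```text
24.825 tcp [ 0.5793 -0.1535  0.2405] yhead -136.0 zt [ 0.006  0.002 -1.   ] q [-0.3  -0.03  1.69  0.    1.47  2.07]
F [ 7.4 13.7 10.8] M [ 2.81 -1.61  0.84] gap 0.028041520684853632 gf 28.841458191163838
[[-0.718, -0.665, -0.204, 0.634], [-0.696, 0.684, 0.218, -0.21], [-0.005, 0.299, -0.954, 0.311], [0.0, 0.0, 0.0, 1.0]]
clamp_finger [(0.81, [311.7, 234.7], [0.5654, -0.1646, 0.122])]
clamp_wing [(0.89, [289.8, 267.7], [0.5815, -0.1586, 0.18])]
```

>>> drive_tool(motion=[[0, 1, 0, -6, 28], [0, 0, 0, -4, 28], [0, 0, 0, 0, 28]])

```text
t: 25.35
tool_pos: [0.5801, -0.1543, 0.2411]
tcp_rot: [-2.772, 1.473, -0.015]
wrist_force: [17.6, -2.5, 7.9]
finger_gap: 0.0281
grasp_force: 46.5
```

```bash
python3 look.py w10.png clamp_finger:.112 clamp_wing:.18
```

```text
25.35 tcp [ 0.5801 -0.1543  0.2411] yhead -146.0 zt [ 0.01  -0.002 -1.   ] q [-0.3  -0.03  1.69  0.    1.47  2.24]
F [17.6 -2.5  7.9] M [ 0.07 -3.78  0.65] gap 0.02808280021637722 gf 46.46743252873421
[[-0.828, -0.537, -0.16, 0.624], [-0.56, 0.79, 0.248, -0.219], [-0.007, 0.295, -0.956, 0.312], [0.0, 0.0, 0.0, 1.0]]
clamp_finger [(0.87, [311.1, 233.7], [0.5626, -0.1603, 0.112]), (0.33, [291.0, 272.8], [0.5567, -0.1258, 0.112]), (0.3, [117.9, 209.6], [0.6864, -0.0984, 0.112])]
clamp_wing [(0.15, [311.3, 235.6], [0.5827, -0.1794, 0.18])]
```

>>> drive_tool(motion=[[0, 0, 0, 0, 50], [0, 0, 0, 0, 50], [0, 0, 0, 0, 50], [0, 0, 25, 0, 50], [0, 0, 50, 0, 50], [0, 0, 50, 0, 50], [-45, -12, 0, 9, 50], [-45, -12, 0, 9, 50], [0, 0, 0, 9, 50], [0, 0, 0, 9, 50], [0, 0, 0, 9, 50], [0, 0, 0, 9, 50], [0, 0, 0, 9, 50], [0, 0, 0, 0, 50]])

```text
t: 27.25
tool_pos: [0.4877, -0.178, 0.3625]
tcp_rot: [-3.136, -0.192, 0.0]
wrist_force: [0.6, 0.2, 0.2]
finger_gap: 0.0499
grasp_force: 0.0
```

```bash
python3 look.py w11.png clamp_wing:0.179 clamp_finger:.112 shaft_tip:.1245 plate_hub:.1115
python3 - <<'E'
from h import *
p=read_camera("wrist")
r=R.from_euler("ZY",[np.radians(12.8),-np.pi/6]).as_matrix();t=np.array([.5345,-.1684,.0795])
for a in (1.5,1.3,1.1):
    L=[(.092,0,.066-.00267*a)]
    ph=np.radians(-94)-(a)+np.radians(0)
    L.append((.092+.05*np.cos(ph),.05*np.sin(ph),.017-.00267*a))
    print(a,np.round(proj(p,np.array(L)@r.T+t),1).tolist())
for n in("bottle","cup","carton"):
    o=[(q,marks(q,n,1)[0][1]) for q in(read_camera("scene"),read_camera("top")) if marks(q,n,1)]
    print(n,np.round(tri(o)[0],3) if len(o)==2 else o)
E
```

```text
27.25 tcp [ 0.4877 -0.178   0.3625] yhead -83.0 zt [-0.  0. -1.] q [-0.4  -0.24  1.68  0.    1.69  1.05]
F [0.6 0.2 0.2] M [-0.02 -0.   -0.03] gap 0.04987893119776567 gf 0.0
[[0.123, -0.946, -0.3, 0.565], [-0.992, -0.117, -0.038, -0.169], [0.001, 0.302, -0.953, 0.433], [0.0, 0.0, 0.0, 1.0]]
clamp_wing [(0.92, [272.4, 86.0], [0.5834, -0.1574, 0.179])]
clamp_finger [(0.74, [277.2, 116.5], [0.5597, -0.1624, 0.112]), (0.58, [8.3, 233.9], [0.3916, 0.1314, 0.112])]
shaft_tip [(0.6, [283.2, 169.0], [0.5084, -0.1749, 0.1245]), (0.55, [273.7, 92.0], [0.582, -0.1566, 0.1245])]
plate_hub [(0.92, [281.8, 165.0], [0.5102, -0.1731, 0.1115])]
1.5 [[272.3, 88.1], [277.0, 112.5]]
1.3 [[272.3, 88.4], [286.6, 110.9]]
1.1 [[272.4, 88.7], [295.7, 107.5]]
bottle [ 0.723 -0.029  0.01 ]
cup [ 0.57   0.399 -0.005]
carton [({'image': array([[[106,  71,  42],
        [105,  71,  41],
        [104,  70,  41],
        ...,
        [101,  95,  85],
        [101,  95,  84],
        [103,  96,  86]],

       [[100,  67,  39],
        [100,  67,  39],
        [102,  68,  41],
        ...,
        [104,  98,  87],
  
[... 462 characters left out ...]
 52],
        ...,
        [ 79,  52,  31],
        [ 79,  50,  30],
        [ 81,  52,  33]],

       [[148,  94,  53],
        [147,  93,  52],
        [143,  91,  50],
        ...,
        [ 85,  54,  34],
        [ 81,  52,  32],
        [ 80,  51,  32]]], shape=(420, 560, 3), dtype=uint8), 'fov_y': 48.62232962138013, 'cx': 285.54005757720614, 'cy': 206.85590808999876, 'k1': -0.01992713643751629, 'extrinsics': array([[ 0.62867998,  0.53650648, -0.5629585 ,  1.26219522],
       [ 0.77755571, -0.42157582,  0.4665629 , -0.55887047],
       [ 0.01298432, -0.73105036, -0.68219996,  0.96596191],
       [ 0.        ,  0.        ,  0.        ,  1.        ]]), 'shot': 30}, array([151.4, 319.7]))]
```

The finger's column (277.2) matches the projection for a clamp angle of 1.5 rad. It swung over the board with only 1 mm of clearance, so the plate is flush. Bottle and cup have not moved. The carton was found in one view only, at its old pixel.

```bash
python3 -c "
from bench import *
print(finish_job())"
```

```text
the job is handed in; nothing more can be done
None
```

The job is handed in, with no verdict shown: by my measurements the plate sits flush over shaft and pin, the wing clamp is at its stop, the gripper is clear, and bottle, cup and carton have not visibly moved.

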